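# Snap the lid of the relaxing box shut all round

## Robot

A 7-joint arm with a two-finger parallel gripper is mounted at the origin on the work surface; the furniture and walls round the work are solid. World frame = base frame: x ahead of the robot, y to its left, z up, the work surface at z = 0. Lengths are in m, angles in rad, forces in N, time in s.
With the tool pointing down it reaches from about 0.4 to 0.85 m from the base axis. Payload 10.4 kg.
Tool frame: the origin (TCP) lies between the finger pads; the fingertips stand 14 mm ahead of it and the grasp point (between the pads) lies 5 mm behind it; z points along the fingers, y is the line along which they close (so a half turn about z gives the same grasp; the last joint's range is limited). The gripper opens to 87 mm and grips with 3 to 60 N. Pads are 19 mm wide; open, the fingers measure 117 mm over their backs; the gripper's body (75 mm by 190 mm) begins 51 mm behind the grasp point.
Start: joints at [1.114, 0.332, -0.065, 1.46, 0.022, 1.35, -0.088], TCP at [0.263, -0.567, 0.237] pointing down, gripper open.
Joint ranges: [-2.6, 2.6], [-0.5, 2.12], [-1.47, 1.34], [0.16, 2.42], [-1.27, 4.41], [0.06, 2.06], [-2.6, 2.6]. Speed limits (rad/s): [2.22, 2.22, 2.79, 2.79, 3.14, 3.14, 3.14].

## Interface

Orientations are given as a unit quaternion [x, y, z, w].
In Python, from bench import * gives the robot as it stands.
- The arm moves only by the tool drive_tool, never from a script. Its argument "deltas" is a list of rows, each a list of 7 numbers: the turn, a rotation vector about the tool's x, y, z in degrees, then the shift along the tool's x, y, z in m, then the closure, from -1 (fully open) to 1 (shut). A call has 1 to 12 rows; each row is the pose to reach, as a shift and turn from the pose commanded when the call began, along the tool's axes at that moment; what a row does not reach only later rows make up. A row lasts 1/10 s, in which the tool goes at most 50 mm and 8.59 degrees, less where a joint would pass 70% of its speed; a pose out of reach is approached as far as the arm can. A call with a gripper value outside its range is refused whole. The fingers move at their own pace and stop on an object; "squeeze" is the grip in N (left out, the last holds). Time passes only in rows, so rows that repeat a pose let the fingers close. It gives the time, the measured TCP pose, the force and the opening at its end, in the units of the state.
- read_state(): the state, without advancing time (a new reading comes with each control period).
- camera(name): name is "scene" or "top"; returns (picture, depth): 400x640x3 uint8, red, green, blue; 400x640 float32, m along the optical axis (not along the pixel's ray), 0 where there is no reading.
- camera_params(name): a dict with "K" (3x3 intrinsics, pixels), "k1" (the pictures are not rectified: a ray, as slopes to the right and down, at radius r is drawn at 1 + k1 r^2 times it, then the intrinsics apply), "R" (3x3) and "t" (3): a world point X has camera coordinates R X + t. Camera axes: x right, y down, z forward; pixel columns grow to the right and rows downward; lengths in m; the calibration is good to about 2 mm. A picture is of the moment at which its call begins. camera_params takes no time and is no camera call.
- close_job(): hands the job in, once; it reports no verdict.
Trained networks look in the newest picture that a camera, given by its name, has taken for a name from the list of things; names that differ only in an ending like _2 or _b are one class to them, and where a whole thing is asked for, a point or a joint stands for the part that bears it (a point fixed in the world has none). Each returns a list of dicts, best first, with "score" (0 to 1); they miss things now and then, are a little off and sometimes report something else, mostly with a low value. They report only what shows in the picture. A call takes as long as a camera call.
- outline_of(label, camera): "pixels" (400x640 bool, what is visible of it) and "location" ([column, row] as shares, 0 to 1, of the picture: columns of its width, rows of its height, amid what is visible of it).
- tip_of(label, camera): "location" ([column, row] as shares, 0 to 1, of the picture: columns of its width, rows of its height: a listed point, or the origin of a listed thing).
The state is a dict: "time": time; "joint_positions": joint angles; "joint_vel": joint speeds; "joint_torque": joint torques, N m; "ee_pos": TCP position; "eef_rot": TCP orientation; "ft_force": force on the tool from outside, world axes, zero at the start; "torque": the same for the moment, N m; "width": finger opening in m.
Only numpy, scipy, OpenCV 4.12 (cv2) and the standard library are available. Lean on these libraries where they do the work, as an engineer would, in place of code of your own. Each camera call takes 0.05 s, during which the arm holds its last target. There are 200 camera calls.

## Task

Close the relaxing box airtight: with the fingertips press down the four raised sections of its lid's rim, one after another, until each has clicked shut and stays down. Press on the rim sections only, not on the thin clear window; pick nothing up, do not shove the box along, and leave the other things on the bench where they are.

Things in the scene. Friction and masses are not known exactly. Their poses are not given: they have to be found in the camera images.
- relaxing_box: Relaxing box for softening dry insects: clear plastic, white plaster floor, two small dishes of beetles inside, free on the bench (z = 0); 110 (its x) x 140 (its y) x 80 mm high, about 1.3 kg. Origin: centre of its underside; yaw -0.9 to 1.3 rad. Behind it to the right stands a 0.3 m high stack of cartons: nearest corner at x = 0.53, y = 0.08, left side running from there to x = 0.79, y = 0.38.
- lid: White plastic lid lying loose but in place on the box; it needs no shifting. Origin: its centre in the plane of the box's rim, 80 mm above the bench; axes as the box's. Its rigid middle frame (50 x 80 mm) and four corners have their tops 4 mm above the origin. Between the corners lie four rim sections, hinged on the frame, which stand open, outer edges raised about 11 mm. 0.4 kg in all.
- lid_window: Thin clear window in the middle of the lid, 36 x 66 mm, its top 2 mm below the frame's top. Cracks if pressed. Origin: as the lid's.
- section_1 (a joint): Hinge angle (rad) of rim section 1. 0: open, outer edge up (18 degrees above level). 0.31: clicked shut, level with the lid's corners. A lip on its outer edge must snap past a bead under the box's rim: takes 6 to 16 N down on the ribbed strip (25 N does no harm), more nearer the hinge; let go before the click (below about 0.2) it springs back to 0.
- section_1_pad (a point): Point to press on rim section 1, mid top face, on its ribs. Plate 4 mm thick, 77 mm long, on the box's +x side, 37 mm from hinge to outer edge; hinge 25 mm from the lid's centre, 2 mm above the lid's origin. The point is 26 mm out from the hinge, 12 mm above the lid's origin when open, 4 mm when shut (then 51 mm from the lid's centre). Site x: outward along the plate, y along the hinge.
- section_2 (a joint): Hinge angle (rad) of rim section 2. 0: open, outer edge up (18 degrees above level). 0.31: clicked shut, level with the lid's corners. A lip on its outer edge must snap past a bead under the box's rim: takes 6 to 16 N down on the ribbed strip (25 N does no harm), more nearer the hinge; let go before the click (below about 0.2) it springs back to 0.
- section_2_pad (a point): Point to press on rim section 2, mid top face, on its ribs. Plate 4 mm thick, 47 mm long, on the box's short +y side, 37 mm from hinge to outer edge; hinge 40 mm from the lid's centre, 2 mm above the lid's origin. The point is 26 mm out from the hinge, 12 mm above the lid's origin when open, 4 mm when shut (then 66 mm from the lid's centre). Site x: outward along the plate, y along the hinge.
- section_3 (a joint): Hinge angle (rad) of rim section 3. 0: open, outer edge up (18 degrees above level). 0.31: clicked shut, level with the lid's corners. A lip on its outer edge must snap past a bead under the box's rim: takes 6 to 16 N down on the ribbed strip (25 N does no harm), more nearer the hinge; let go before the click (below about 0.2) it springs back to 0.
- section_3_pad (a point): Point to press on rim section 3, mid top face, on its ribs. Plate 4 mm thick, 77 mm long, on the box's -x side, 37 mm from hinge to outer edge; hinge 25 mm from the lid's centre, 2 mm above the lid's origin. The point is 26 mm out from the hinge, 12 mm above the lid's origin when open, 4 mm when shut (then 51 mm from the lid's centre). Site x: outward along the plate, y along the hinge.
- section_4 (a joint): Hinge angle (rad) of rim section 4. 0: open, outer edge up (18 degrees above level). 0.31: clicked shut, level with the lid's corners. A lip on its outer edge must snap past a bead under the box's rim: takes 6 to 16 N down on the ribbed strip (25 N does no harm), more nearer the hinge; let go before the click (below about 0.2) it springs back to 0.
- section_4_pad (a point): Point to press on rim section 4, mid top face, on its ribs. Plate 4 mm thick, 47 mm long, on the box's short -y side, 37 mm from hinge to outer edge; hinge 40 mm from the lid's centre, 2 mm above the lid's origin. The point is 26 mm out from the hinge, 12 mm above the lid's origin when open, 4 mm when shut (then 66 mm from the lid's centre). Site x: outward along the plate, y along the hinge.
- vial_5: Bystander: upright specimen vial with white cap, 22 mm across, 55 mm tall, off the box's -y end. Origin: centre of its underside.
- forceps_1: Bystander: steel forceps, 115 mm long, 8 mm high, lying along the box's +x side. Origin: under its middle.
- loupe: Bystander: folded hand lens, 40 x 22 x 15 mm, off the box's +y end. Origin: under its middle.
- pin_tin: Bystander: flat round tin of pins, 62 mm across, 22 mm high, to the right of the box. Origin: centre of its underside.
- marker_black: Bystander: black marker pen, 135 mm long, 15 mm thick, lying to the right of the tin. Origin: under its middle.

How it is judged:
At the end, for the whole second after the job is handed in: All four rim sections are clicked shut (each hinge angle above 0.27 rad of 0.31), the lid sits on the rim of the box (within 3 mm of its height), and the box stands flat and at rest on the bench (value of joint each of section_1, section_2, section_3, section_4 above 0.27 rad and z of lid in the frame of relaxing_box between 0.077 and 0.083 m and height (world z) of relaxing_box below 0.004 m and angle between relaxing_box's own z axis and vertical below 0.03 rad and linear speed of each of relaxing_box, lid below 0.01 m/s); the robot touches nothing.
It fails at once if the lid is lifted off the box (more than 8 mm) (z of lid in the frame of relaxing_box above 0.088 m).
It fails at once if the box is lifted (more than 10 mm) or tipped (height (world z) of relaxing_box above 0.01 m or angle between relaxing_box's own z axis and vertical above 0.12 rad).
It fails at once if the box is shoved more than 25 mm (distance of relaxing_box from where it was at the start of the episode above 0.025 m).
It fails at once if the fingers press on the clear window (more than 3 N) (contact force between the fingers and lid_window above 3 N).
It fails at once if a bystander is moved more than 30 mm or knocked over (distance of any of vial_5, forceps_1, loupe, pin_tin, marker_black from where it was at the start of the episode above 0.03 m or angle between vial_5's own z axis and vertical above 0.6 rad).
It also fails if it takes over 48 s, if anything falls off the work surface, if the arm or the gripper's body presses on something with over 40 N, if the wrist force passes 120 N, or if a joint passes its speed limit or range.

## Working session

There is one attempt and no reset: what is moved stays moved. The work goes in short steps, Python scripts to look and compute and a tool call to move; the robot and the scene stay as the last step left them, time stands still between calls to the robot, and variables do not carry over. Pictures are saved under pics/ and viewed, on a budget of 10 in all, crops included, one or two more only if the job needs it, and the job is handed in when it is done.

Besides the shell and the picture viewer there is one more tool, called after ">>>" by a JSON object that holds its "op" and its "data". drive_tool: Moves the arm, as the interface text tells. Its arguments: {"type":"object","properties":{"deltas":{"type":"array"},"squeeze":{"type":"number"}},"required":["deltas"]}

```bash
mkdir -p pics
cat > h.py <<'E'
from bench import *
import numpy as np, cv2
from scipy.spatial.transform import Rotation as Rn
def ray(c,uv):
    p=camera_params(c);K=np.array(p["K"]);k=p["k1"]
    d=(np.array(uv,float).reshape(-1,2)-K[:2,2])/K[[0,1],[0,1]]
    s=d.copy()
    for _ in range(20): s=d/(1+k*(s**2).sum(1,keepdims=True))
    R=np.array(p["R"]);t=np.array(p["t"]).ravel()
    return -R.T@t, np.c_[s,np.ones(len(s))]@R
def onplane(c,uv,z):
    o,d=ray(c,uv); return o+d*((z-o[2])/d[:,2])[:,None]
def deproj(c,uv,dep):
    o,d=ray(c,uv); return o+d*np.array(dep)[:,None]
E
python3 - <<'E'
from h import *
for c in ("scene","top"):
    im,d=camera(c); cv2.imwrite(f"pics/{c}0.png",im[:,:,::-1]); np.save(f"pics/{c}0d.npy",d)
    print(c,ray(c,[[320,200]]))
    for l in ("section_1_pad","lid","relaxing_box","lid_window"):
        for r in tip_of(l,c)[:5]:
            uv=np.array(r["location"])*[640,400]
            z={"section_1_pad":.092,"relaxing_box":0}.get(l,.08)
            print(l,round(r["score"],2),uv.round(1),onplane(c,uv,z).round(4))
s=read_state();print(s)
E
```

```text
scene (array([-0.10685819,  0.58854665,  0.62642895]), array([[ 0.68490863, -0.43151963, -0.58724893]]))
section_1_pad 0.89 [248.9 206.8] [[0.5727 0.3444 0.092 ]]
lid 0.61 [260.6 227. ] [[0.5103 0.3457 0.08  ]]
relaxing_box 0.8 [257.  256.4] [[0.5121 0.3597 0.    ]]
lid_window 0.53 [257.6 226.7] [[0.5144 0.3508 0.08  ]]
top (array([0.36839522, 0.22152479, 1.05964939]), array([[ 0.15563091, -0.0147078 , -0.98771809]]))
section_1_pad 0.6 [267.  186.9] [[0.557  0.3372 0.092 ]]
lid 0.67 [263.5 204.2] [[0.5158 0.3476 0.08  ]]
lid_window 0.85 [261.8 205.5] [[0.5126 0.3518 0.08  ]]
lid_window 0.68 [266.8 206.1] [[0.5108 0.3394 0.08  ]]
lid_window 0.68 [378.1 232. ] [[0.4392 0.0657 0.08  ]]
lid_window 0.59 [404.3 239.5] [[0.419  0.0022 0.08  ]]
{'time': 0.5, 'joint_positions': array([ 1.11439104,  0.33220063, -0.06470993,  1.46015977,  0.02160646,
        1.34988934, -0.08848951]), 'joint_vel': array([ 8.36415456e-04, -3.93991590e-04,  8.51578153e-05,  4.46048624e-05,
        1.41862049e-04,  1.01827831e-03,  1.57213863e-03]), 'joint_torque': array([-7.55525598e-04, -6.22562885e+01,  2.43756030e-02, -3.89851213e+01,
       -6.09836890e-02,  3.22322804e-02,  1.31631323e-04]), 'ee_pos': array([ 0.26272177, -0.56709707,  0.23654659]), 'eef_rot': array([9.76565927e-01, 2.15218469e-01, 9.94889130e-06, 1.69166772e-05]), 'ft_force': array([-0.88645216,  0.097524  , -0.21325396]), 'torque': array([ 0.00358524, -0.02007496, -0.01472799]), 'width': 0.08690582011340602}
```

View pics/top0.png

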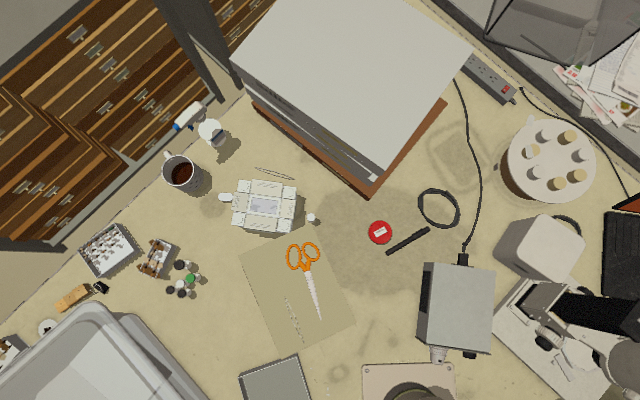

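View pics/scene0.png

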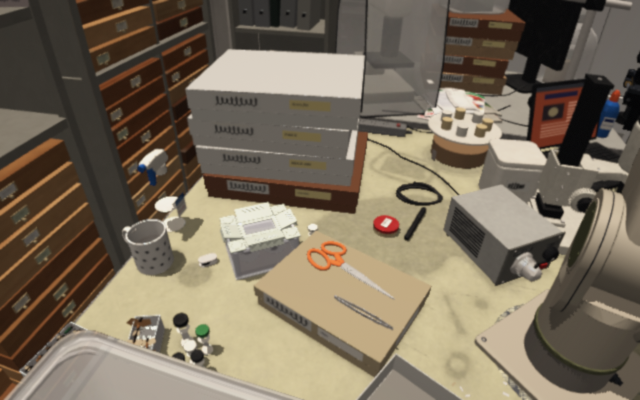

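Run:
```python
from h import *
im=cv2.imread("pics/top0.png"); d=np.load("pics/top0d.npy")
cv2.imwrite("pics/crop1.png",cv2.resize(im[160:250,210:330],None,fx=6,fy=6,interpolation=cv2.INTER_CUBIC))
camera("top")
m=outline_of("lid","top")
for r in m[:2]:
    p=r["pixels"]; v,u=np.nonzero(p); print(r["score"],p.sum(),u.min(),u.max(),v.min(),v.max())
v,u=np.mgrid[160:250,210:330]; uv=np.c_[u.ravel(),v.ravel()]
P=deproj("top",uv,d[160:250,210:330].ravel())
# points at lid height
for lo,hi in((.075,.1),(.082,.086),(.086,.1)):
    k=(P[:,2]>lo)&(P[:,2]<hi)&(abs(P[:,0]-.51)<.12)&(abs(P[:,1]-.345)<.12)
    q=P[k][:,:2].astype(np.float32); print(lo,hi,k.sum(),q.mean(0) if k.sum() else 0, cv2.minAreaRect(q) if k.sum()>5 else 0)
```

```text
0.7 2935 230 295 179 232
0.075 0.1 2968 [0.5109779  0.34706345] ((0.5120538473129272, 0.34619247913360596), (0.1558922678232193, 0.12948909401893616), 80.20626068115234)
0.082 0.086 1185 [0.51103956 0.34768364] ((0.5081765055656433, 0.34480828046798706), (0.1511928290128708, 0.12211501598358154), 80.43256378173828)
0.086 0.1 1441 [0.5112986  0.34754986] ((0.5115945339202881, 0.34700435400009155), (0.15475459396839142, 0.12515860795974731), 81.03777313232422)
```

View pics/crop1.png

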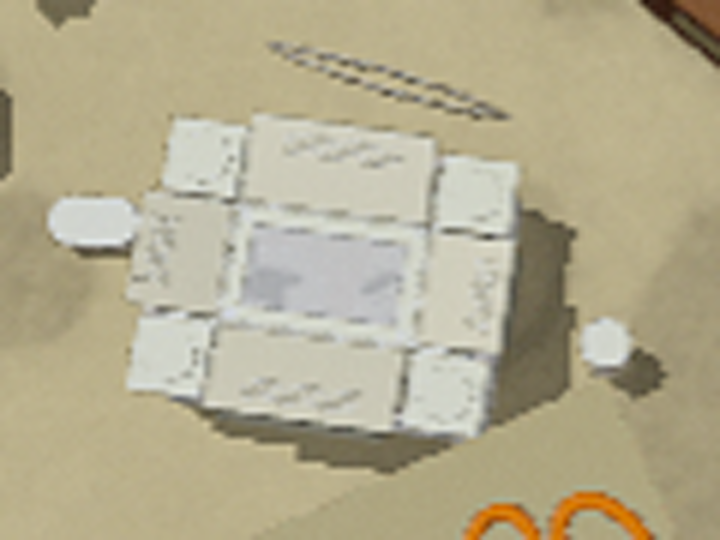

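```bash
cat >> h.py <<'E'
C=np.array([.5115,.347]); YAW=np.deg2rad(-9.5)
def pads():
    R=np.array([[np.cos(YAW),-np.sin(YAW)],[np.sin(YAW),np.cos(YAW)]])
    return [C+R@np.array(v) for v in((.051,0),(0,.066),(-.051,0),(0,-.066))]
def delta(pos,yaw):
    s=read_state();R0=Rn.from_quat(s["eef_rot"]);R1=Rn.from_euler("z",yaw)*Rn.from_euler("x",np.pi)
    return np.rad2deg((R0.inv()*R1).as_rotvec()).round(2),R0.inv().apply(np.array(pos)-s["ee_pos"]).round(4)
E
python3 - <<'E'
from h import *
print(onplane("top",[[264.5,205.8]],.082),[p.round(4) for p in pads()])
for p in pads():
    pass
d=np.load("pics/top0d.npy")
v,u=np.mgrid[0:400,0:640];P=deproj("top",np.c_[u.ravel(),v.ravel()],d.ravel());P=P[d.ravel()>0]
H,ex,ey=[None]*3
for x in np.arange(.1,.8,.1):
    print(round(x,1),[ (round(float(P[k][:,2].max()),2) if (k:=(abs(P[:,0]-x)<.05)&(abs(P[:,1]-y)<.05)).any() else None) for y in np.arange(-.7,.6,.1)])
y=np.deg2rad(80.5)
print(delta([.45,-.1,.4],np.deg2rad(50)),delta([.51,.347,.25],y))
E
```

```text
[[0.51139758 0.34490105 0.082     ]] [array([0.5618, 0.3386]), array([0.5224, 0.4121]), array([0.4612, 0.3554]), array([0.5006, 0.2819])]
0.1 [None, None, 0.04, 0.27, 0.05, 0.07, 0.09, 0.19, 0.08, 0.05, 0.06, 0.05, 0.21]
0.2 [None, None, 0.03, 0.27, 0.38, 0.11, 0.11, 0.11, 0.06, 0.07, 0.07, 0.06, 0.2]
0.3 [None, 0.02, 0.03, 0.15, 0.38, 0.11, 0.11, 0.11, 0.06, 0.07, 0.07, 0.06, 0.06]
0.4 [None, 0.03, 0.03, 0.15, 0.15, 0.15, 0.11, 0.02, 0.03, 0.07, 0.1, 0.08, 0.07]
0.5 [0.0, 0.12, 0.11, 0.14, 0.15, 0.02, 0.02, 0.03, 0.31, 0.06, 0.1, 0.1, 0.02]
0.6 [0.0, 0.01, 0.11, 0.14, 0.14, 0.26, 0.02, 0.31, 0.31, 0.31, 0.1, 0.1, 0.09]
0.7 [0.02, 0.02, 0.11, 0.14, 0.25, 0.25, 0.31, 0.31, 0.31, 0.31, 0.31, 0.01, 0.21]
(array([ 1.000e-02,  0.000e+00, -2.514e+01]), array([ 0.3663, -0.3451, -0.1634])) (array([ 1.000e-02,  0.000e+00, -5.564e+01]), array([ 0.6086, -0.7255, -0.0135]))
```

>>> {"op": "drive_tool", "data": {"deltas": [[0,0,0,0.04,0,-0.05,1],[0,0,0,0.08,0,-0.1,1],[0,0,0,0.12,0,-0.14,1],[0,0,0,0.17,0.005,-0.183,1],[0,0,0,0.17,0.005,-0.183,1],[0,0,0,0.21,-0.025,-0.183,1],[0,0,0,0.25,-0.055,-0.183,1],[0,0,0,0.28,-0.085,-0.183,1],[0,0,0,0.31,-0.11,-0.183,1],[0,0,0,0.345,-0.134,-0.183,1],[0,0,0,0.345,-0.134,-0.183,1]], "squeeze": 30}}

```text
time: 1.7
ee_pos: [0.5226, -0.2939, 0.4199]
eef_rot: [0.976, 0.22, 0.001, -0.001]
ft_force: [0.5, -0.1, -0.0]
width: 0.0071
```

>>> {"op": "drive_tool", "data": {"deltas": [[0,0,-5,0.018,-0.045,0,1],[0,0,-10,0.036,-0.09,0,1],[0,0,-15,0.054,-0.135,0,1],[0,0,-20,0.072,-0.18,0,1],[0,0,-25,0.09,-0.225,0,1],[0,0,-30,0.108,-0.28,0,1],[0,0,-35,0.13,-0.325,0,1],[0,0,-40,0.15,-0.37,0,1],[0,0,-45,0.17,-0.415,0,1],[0,0,-50,0.19,-0.46,0,1],[0,0,-55.6,0.215,-0.505,0,1],[0,0,-55.6,0.235,-0.553,0,1]]}}

```text
time: 2.9
ee_pos: [0.5009, 0.2921, 0.4196]
eef_rot: [0.763, 0.646, 0.0, 0.0]
ft_force: [0.5, 0.3, 0.2]
width: 0.0004
```

Run:
```python
from h import *
s=read_state();print(s["ee_pos"],s["ft_force"],s["width"],s["joint_positions"].round(2))
for p in pads(): print(delta([*p,.125],np.deg2rad(80.5)))
```

```text
[0.50092578 0.29212392 0.41960102] [0.48209907 0.31213358 0.1960566 ] 0.00038623894023191436 [-0.04  0.28 -0.75  1.21  0.2   1.72 -0.9 ]
(array([ 0.04, -0.  ,  0.05]), array([0.0558, 0.0522, 0.2946]))
(array([ 0.04, -0.  ,  0.05]), array([0.1219, 0.0013, 0.2946]))
(array([ 0.04, -0.  ,  0.05]), array([ 0.0559, -0.0498,  0.2946]))
(array([ 0.04, -0.  ,  0.05]), array([-0.0101,  0.0012,  0.2946]))
```

>>> {"op": "drive_tool", "data": {"deltas": [[0,0,0,-0.018,0.003,0.05,1],[0,0,0,-0.018,0.003,0.1,1],[0,0,0,-0.018,0.003,0.15,1],[0,0,0,-0.018,0.003,0.2,1],[0,0,0,-0.018,0.003,0.24,1],[0,0,0,-0.018,0.003,0.27,1],[0,0,0,-0.018,0.003,0.285,1],[0,0,0,-0.018,0.003,0.285,1],[0,0,0,-0.018,0.003,0.285,1]]}}

```text
time: 3.8
ee_pos: [0.5012, 0.2732, 0.136]
eef_rot: [0.764, 0.646, 0.001, 0.0]
ft_force: [0.6, -0.3, 0.6]
width: 0.0008
```

Run:
```python
from h import *
s=read_state();print(s["ee_pos"],s["ft_force"])
for p in pads(): print(delta([*p,.125],np.deg2rad(80.5)))
im,d=camera("top"); cv2.imwrite("pics/c2.png",cv2.resize(im[160:250,210:330],None,fx=6,fy=6))
im,d=camera("scene"); cv2.imwrite("pics/c2s.png",cv2.resize(im[180:300,180:340],None,fx=5,fy=5))
```

```text
[0.50121146 0.27317031 0.13600542] [ 0.62677073 -0.31014756  0.62646172]
(array([ 0.08, -0.06, -0.05]), array([0.0745, 0.0489, 0.0112]))
(array([ 0.08, -0.06, -0.05]), array([ 0.1405, -0.0022,  0.0112]))
(array([ 0.08, -0.06, -0.05]), array([ 0.0745, -0.0531,  0.011 ]))
(array([ 0.08, -0.06, -0.05]), array([ 0.0085, -0.0021,  0.011 ]))
```

View pics/c2s.png

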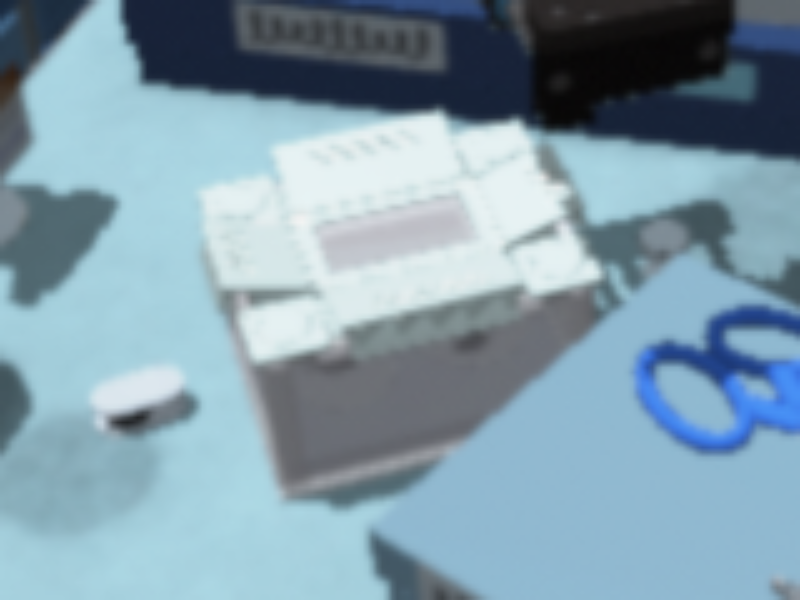

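Run:
```python
from h import *
p=camera_params("scene");K=np.array(p["K"]);R=np.array(p["R"]);t=np.array(p["t"]).ravel()
for X in([.501,.273,.136],[.501,.273,.122],[.501,.273,.18],[.5006,.2819,.092]):
    c=R@X+t;s=c[:2]/c[2];s=s*(1+p["k1"]*(s@s));uv=K[:2,:2]@s+K[:2,2];print(uv,(uv-[180,180])*5)
```

```text
[292.60557462 197.54107569] [563.0278731   87.70537843]
[292.74518084 202.96146103] [563.72590421 114.80730516]
[292.15298755 179.79888126] [560.76493777  -1.00559372]
[289.45225591 215.61347925] [547.26127957 178.06739626]
```

View pics/c2.png

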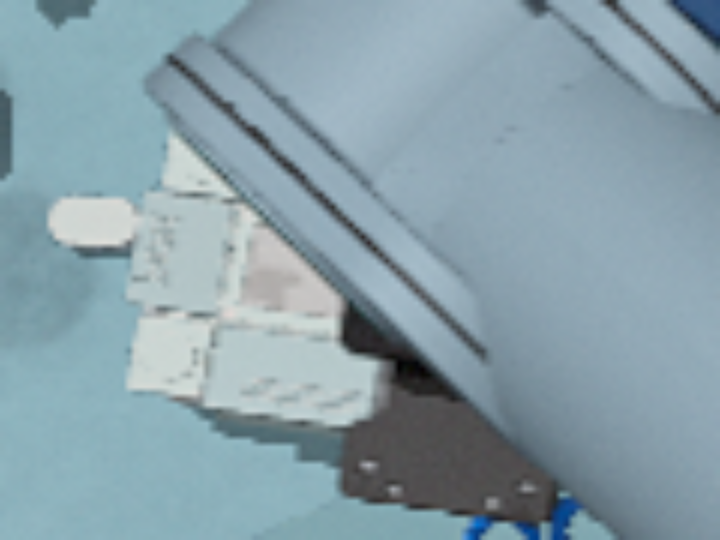

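Run:
```python
from h import *
im,d=camera("scene"); cv2.imwrite("pics/c3.png",cv2.resize(im[80:260,200:400,::-1],None,fx=4,fy=3.3))
print(d[195:206:5,280:345:5].round(3)); print(deproj("scene",[[u,195] for u in range(285,330,4)],d[195,285:330:4]).round(3))
```

```text
[[1.021 1.022 0.721 0.726 0.732 0.735 0.739 0.742 0.748 0.998 0.994 0.992
  0.991]
 [1.038 1.033 0.728 0.734 0.735 1.027 1.017 1.013 1.009 1.007 1.003 1.
  0.999]
 [0.907 1.042 0.838 0.843 1.036 1.032 1.03  1.024 1.022 1.017 1.017 1.014
  1.012]]
[[0.645 0.22  0.035]
 [0.419 0.322 0.21 ]
 [0.42  0.314 0.207]
 [0.418 0.307 0.205]
 [0.416 0.3   0.204]
 [0.415 0.292 0.202]
 [0.413 0.285 0.2  ]
 [0.413 0.277 0.198]
 [0.411 0.269 0.197]
 [0.41  0.261 0.194]
 [0.576 0.144 0.051]
 [0.57  0.136 0.052]]
```

View pics/c3.png

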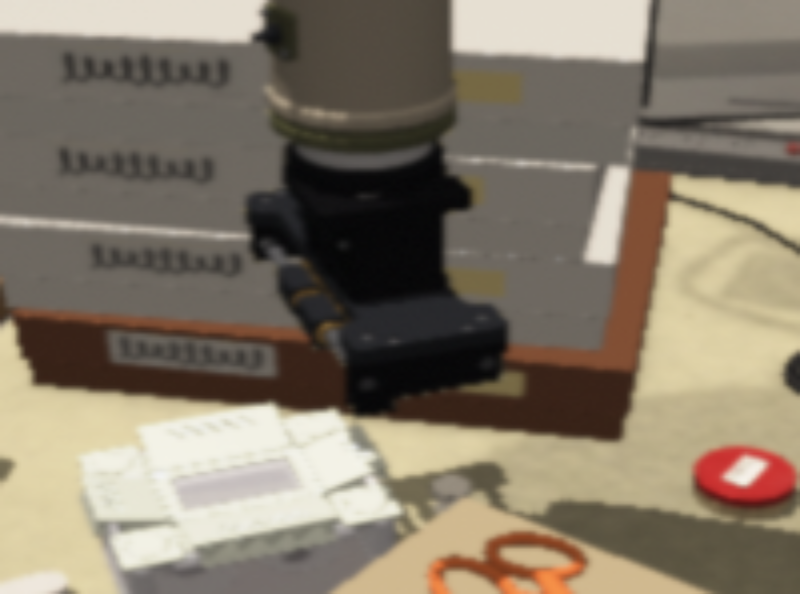

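>>> {"op": "drive_tool", "data": {"deltas": [[0,0,0,0.0085,-0.002,0.01,1],[0,0,0,0.0085,-0.002,0.018,1],[0,0,0,0.0085,-0.002,0.024,1],[0,0,0,0.0085,-0.002,0.028,1],[0,0,0,0.0085,-0.002,0.031,1],[0,0,0,0.0085,-0.002,0.033,1],[0,0,0,0.0085,-0.002,0.035,1],[0,0,0,0.0085,-0.002,0.035,1]]}}

```text
time: 4.75
ee_pos: [0.4998, 0.2815, 0.0993]
eef_rot: [0.763, 0.646, -0.0, -0.0]
ft_force: [0.1, -0.2, 0.1]
width: 0.0006
```

>>> {"op": "drive_tool", "data": {"deltas": [[0,0,0,0,0,0.001,1],[0,0,0,0,0,0.002,1],[0,0,0,0,0,0.002,1]]}}

```text
time: 5.05
ee_pos: [0.5, 0.2816, 0.0984]
eef_rot: [0.763, 0.646, 0.0, 0.0]
ft_force: [-4.0, -1.9, 8.8]
width: 0.0004
```

>>> {"op": "drive_tool", "data": {"deltas": [[0,0,0,0,0,0.001,1],[0,0,0,0,0,0.0015,1],[0,0,0,0,0,0.0015,1]]}}

```text
time: 5.35
ee_pos: [0.5, 0.2817, 0.0983]
eef_rot: [0.763, 0.646, 0.0, 0.001]
ft_force: [-8.8, -7.2, 23.7]
width: 0.0004
```

>>> {"op": "drive_tool", "data": {"deltas": [[0,0,0,0,0,-0.03,1],[0,0,0,0.03,-0.025,-0.03,1],[0,0,0,0.066,-0.051,-0.03,1],[0,0,0,0.066,-0.051,-0.03,1],[0,0,0,0.066,-0.051,-0.02,1],[0,0,0,0.066,-0.051,-0.014,1],[0,0,0,0.066,-0.051,-0.01,1],[0,0,0,0.066,-0.051,-0.007,1],[0,0,0,0.066,-0.051,-0.005,1],[0,0,0,0.066,-0.051,-0.003,1],[0,0,0,0.066,-0.051,-0.0015,1],[0,0,0,0.066,-0.051,-0.0,1]]}}

```text
time: 6.55
ee_pos: [0.461, 0.3548, 0.0983]
eef_rot: [0.764, 0.646, 0.0, 0.001]
ft_force: [-10.9, -11.9, 37.9]
width: 0.0005
```

>>> {"op": "drive_tool", "data": {"deltas": [[0,0,0,0,0,0,1],[0,0,0,0,0,0,1]]}}

```text
time: 6.75
ee_pos: [0.4609, 0.3548, 0.0983]
eef_rot: [0.764, 0.646, 0.0, 0.001]
ft_force: [-9.0, -8.7, 25.4]
width: 0.0007
```

>>> {"op": "drive_tool", "data": {"deltas": [[0,0,0,0,0,-0.03,1],[0,0,0,0.03,0.025,-0.03,1],[0,0,0,0.066,0.051,-0.03,1],[0,0,0,0.066,0.051,-0.03,1],[0,0,0,0.066,0.051,-0.02,1],[0,0,0,0.066,0.051,-0.014,1],[0,0,0,0.066,0.051,-0.01,1],[0,0,0,0.066,0.051,-0.007,1],[0,0,0,0.066,0.051,-0.005,1],[0,0,0,0.066,0.051,-0.003,1],[0,0,0,0.066,0.051,-0.0015,1],[0,0,0,0.066,0.051,-0.0005,1]]}}

```text
time: 7.95
ee_pos: [0.5217, 0.4112, 0.0984]
eef_rot: [0.764, 0.646, -0.0, 0.001]
ft_force: [-8.4, -8.0, 23.9]
width: 0.0002
```

>>> {"op": "drive_tool", "data": {"deltas": [[0,0,0,0,0,0,1],[0,0,0,0,0,0,1]]}}

```text
time: 8.15
ee_pos: [0.5217, 0.4111, 0.0984]
eef_rot: [0.764, 0.646, 0.0, 0.001]
ft_force: [-6.4, -6.3, 17.7]
width: 0.0003
```

Now section 1: from section 2, tx −0.066, ty +0.051.

>>> {"op": "drive_tool", "data": {"deltas": [[0,0,0,0,0,-0.03,1],[0,0,0,-0.03,0.025,-0.03,1],[0,0,0,-0.066,0.051,-0.03,1],[0,0,0,-0.066,0.051,-0.03,1],[0,0,0,-0.066,0.051,-0.02,1],[0,0,0,-0.066,0.051,-0.014,1],[0,0,0,-0.066,0.051,-0.01,1],[0,0,0,-0.066,0.051,-0.007,1],[0,0,0,-0.066,0.051,-0.005,1],[0,0,0,-0.066,0.051,-0.003,1],[0,0,0,-0.066,0.051,-0.001,1],[0,0,0,-0.066,0.051,-0.0,1]]}}

```text
time: 9.35
ee_pos: [0.5608, 0.3388, 0.0984]
eef_rot: [0.763, 0.646, 0.0, 0.0]
ft_force: [-7.6, -7.4, 24.4]
width: 0.0005
```

>>> {"op": "drive_tool", "data": {"deltas": [[0,0,0,0,0,0,1],[0,0,0,0,0,0,1]]}}

```text
time: 9.55
ee_pos: [0.5608, 0.3388, 0.0984]
eef_rot: [0.763, 0.646, 0.0, 0.0]
ft_force: [-6.5, -5.3, 18.7]
width: 0.0004
```

>>> {"op": "drive_tool", "data": {"deltas": [[0,0,0,0,0,-0.04,1],[0,0,0,0,0,-0.09,1],[0,0,0,0,0,-0.14,1],[0,0,0,0,0,-0.19,1],[0,0,0,0,0,-0.24,1],[0,0,0,0,-0.005,-0.3,1],[0,0,0,-0.05,-0.01,-0.32,1],[0,0,0,-0.1,-0.02,-0.32,1],[0,0,0,-0.15,-0.03,-0.32,1],[0,0,0,-0.2,-0.03,-0.32,1],[0,0,0,-0.25,-0.03,-0.32,1],[0,0,0,-0.3,-0.03,-0.32,1]]}}

```text
time: 10.75
ee_pos: [0.4824, 0.055, 0.4164]
eef_rot: [0.763, 0.646, 0.0, 0.0]
ft_force: [0.4, -1.1, 0.1]
width: 0.0004
```

Run:
```python
from h import *
im,d=camera("scene"); cv2.imwrite("pics/c4.png",cv2.resize(im[180:300,180:340,::-1],None,fx=5,fy=5))
im,d=camera("top"); cv2.imwrite("pics/c5.png",cv2.resize(im[160:250,210:330,::-1],None,fx=6,fy=6))
v,u=np.mgrid[160:250,210:330];P=deproj("top",np.c_[u.ravel(),v.ravel()],d[160:250,210:330].ravel())
R=np.array([[np.cos(YAW),-np.sin(YAW)],[np.sin(YAW),np.cos(YAW)]]);q=(P[:,:2]-C)@R
for n,p in zip("1234",((.058,0),(0,.073),(-.058,0),(0,-.073),)):
    k=(abs(q-p)<[.005,.005]).all(1);print(n,k.sum(),np.median(P[k][:,2]))
for p in((.047,.062),(-.047,.062),(-.047,-.062),(.047,-.062)):
    k=(abs(q-p)<[.006,.006]).all(1);print("corner",k.sum(),np.median(P[k][:,2]))
k=(P[:,2]>.075)&(P[:,2]<.1)&(abs(q)<.12).all(1);print(cv2.minAreaRect(P[k][:,:2].astype(np.float32)))
print(read_state()["ft_force"])
```

```text
1 15 0.08395787370132046
2 16 0.08409104271685114
3 25 0.0830207011265729
4 25 0.08274044968432437
corner 21 0.084555889026116
corner 24 0.08517758443276752
corner 24 0.08543829864644842
corner 22 0.08561806645797687
((0.5116315484046936, 0.3470945954322815), (0.15719859302043915, 0.12631717324256897), 80.2848892211914)
[1.08191372 0.43258294 0.91443136]
```

View pics/c4.png

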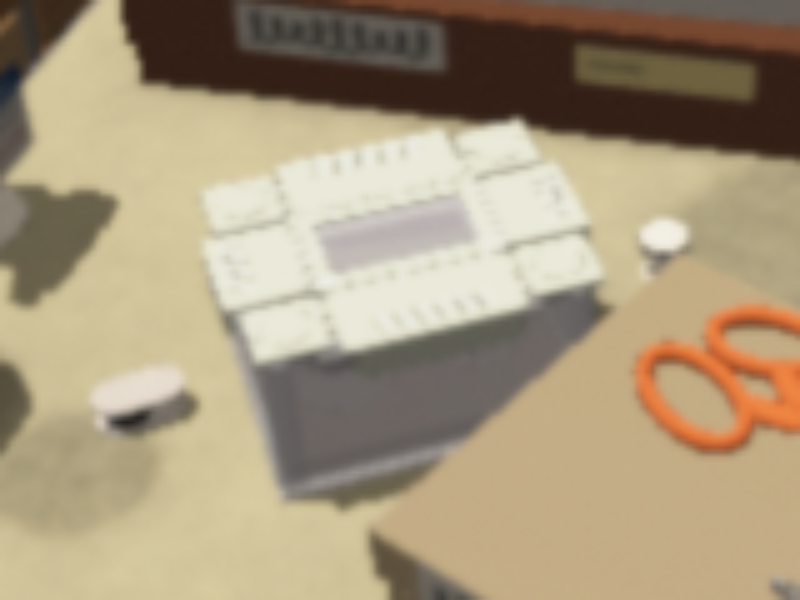

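View pics/c5.png

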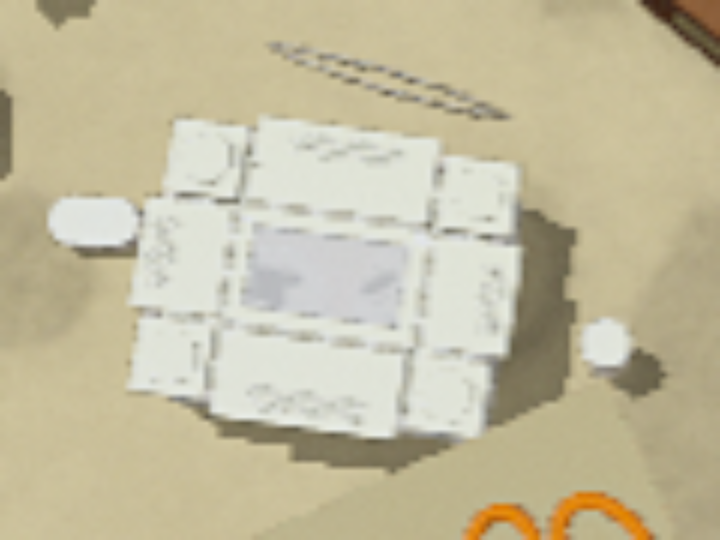

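Both crops show all four sections lying flat and level with the corners: section 1 at about (345,170), 2 at (180,255), 3 at (310,385) and 4 at (470,300) in the top crop. The loupe, vial and forceps are where they were, and the box hasn't moved. I'm handing the job in.

>>> {"op": "drive_tool", "data": {"deltas": [[0,0,0,0,0,0,1],[0,0,0,0,0,0,1]]}}

```text
time: 11.05
ee_pos: [0.4833, 0.058, 0.4164]
eef_rot: [0.763, 0.647, 0.0, -0.0]
ft_force: [0.2, 0.6, 0.6]
width: 0.0008
```

```bash
python3 -c "
from bench import *
print(read_state()['time']);print(close_job())"
```

```text
11.05
the job is handed in; nothing more can be done
None
```

I pressed all four rim sections shut with the closed fingertips, in the order 4, 3, 2, 1. I then moved the arm clear and handed the job in at 11.05 s.

- **Sections:** each press ended on a hard stop with the fingertips at about 84 mm, the shut height, at 18–25 N. The force on section 3 briefly reached 38 N, above the 25 N listed as harmless. In the last pictures all four sections stay down. Their depth readings are 83–84 mm, against 85–86 mm at the corners, so all four are down to corner height.
- **Box and bystanders:** the lid outline is within about 1 mm of where it started, at the same angle. The loupe, vial and forceps are where they were. I did not check the tin and marker again, but the arm passed well above them.
- **Not measured directly:** I had no reading of the hinge angles or of any force on the window. The presses were aimed at the ribbed strips, well outside the window. No check failed, and handing in gives no verdict.

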